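# Fetch the parts tray from under the dust hood's sash

## Robot

A 6-joint arm with a two-finger parallel gripper is mounted at the origin on the work surface; the furniture and walls round the work are solid. World frame = base frame: x ahead of the robot, y to its left, z up, the work surface at z = 0. Lengths are in mm, angles in rad, forces in N, time in s.
With the tool pointing down it reaches from about 350 to 775 mm from the base axis. Payload 7.3 kg.
Tool frame: the origin (TCP) lies on the centre line of the jaws, within the pads' length; the fingertips stand 22 mm ahead of it and the grasp point (between the pads) lies 3 mm ahead of it; z points along the fingers, y is the direction in which the jaws open and shut (so a half turn about z gives the same grasp; the last joint's range is limited). The gripper opens to 92 mm and grips with 3 to 60 N. Pads are 19 mm wide; open, the fingers measure 130 mm over their backs; the gripper's body (75 mm by 190 mm) begins 47 mm behind the grasp point.
Start: joints at [-1.292, 0.342, 1.524, -0, 1.275, -0.146], TCP at [216.396, -478.347, 248.741] pointing down, gripper open.
Joint ranges: [-2.53, 2.53], [-0.77, 2.02], [0.04, 2.7], [-1, 4.14], [0.28, 2.66], [-3.11, 3.11]. Speed limits (rad/s): [2.57, 2.57, 3.14, 3.14, 3.14, 3.14].

## Interface

Orientations are given as [roll, pitch, yaw] about the fixed x, y, z axes, in that order (R = Rz(yaw) Ry(pitch) Rx(roll)).
In Python, from plant import bot gives the robot as it stands.
- The arm moves only by the tool play_rows, never from a script. Its argument "moves" is one flat list of numbers, 5 for each row, row after row: the closure in counts, from 0 (fully open) to 255 (shut), then the shift along the tool's x, y, z in mm, then the turn about the tool's z in degrees. A call has 1 to 8 rows; each row is the pose to reach, as a shift and turn from the pose commanded when the call began, along the tool's axes at that moment; what a row does not reach only later rows make up. A row lasts 1/12 s, in which the tool goes at most 41.7 mm and 7.16 degrees, less where a joint would pass 70% of its speed; a pose out of reach is approached as far as the arm can. A call with a gripper value outside its range is refused whole. The fingers move at their own pace and stop on an object; the grip force is fixed at half the most. Time passes only in rows, so rows that repeat a pose let the fingers close. It gives the time, the measured TCP pose, the force and the opening at its end, in the units of the state.
- bot.get_obs(): the state, without advancing time (a new reading comes with each control period).
- bot.capture(name): name is "scene" or "top"; returns a dict with "color" (384x512x3 uint8, red, green, blue), "fx", "fy", "cx", "cy" (pixels), "world_to_cam" (4x4, takes a point from world to camera coordinates). Camera axes: x right, y down, z forward; pixel columns grow to the right and rows downward; lengths in mm; the calibration is good to about 2 mm. A picture is of the moment at which its call begins. There is no depth.
- bot.close_job(): hands the job in, once; it reports no verdict.
The state is a dict: "time": time; "joint_positions": joint angles; "dq": joint speeds; "tau": joint torques, N m; "tool_pos": TCP position; "tcp_rot": TCP orientation; "contact_force": force on the tool from outside, world axes, zero at the start; "moment": the same for the moment, N m; "grip_width": finger opening in mm.
Only numpy, scipy, OpenCV 4.12 (cv2) and the standard library are available. Lean on these libraries where they do the work, as an engineer would, in place of code of your own. Each camera call takes 0.05 s, during which the arm holds its last target.

## Task

The parts tray is shut in the small dust hood on the bench. Push the hood's sloping sash up by its handle bar until it stays up by itself, slide the tray straight out, without lifting or tipping it, until it lies against the stop strip at the front edge of the wooden board, and then push the sash down again until the hood is shut. Leave the cork block and the roll of tape on the bench where they are.

Things in the scene. Friction and masses are not known exactly. Their poses are not given: they have to be found in the camera images.
- hood: Grey dust hood, 165 mm wide (y), 155 deep, 142 high, fixed. Origin: on the bench, on its centre line, below the lower edge of the shut sash. x points into the hood, y left, z up. Its open front slopes at 45 degrees from x = 0, z = 22 mm to x = 120, z = 142. Rails at y = +-77, 3 mm proud, go up that slope to x = 195, z = 217: to reach in, tilt the tool back from the slope. 153 mm free inside.
- board_front (a point): On top of the wooden board under the hood, right below the lower edge of the shut sash (16 mm gap there). Axes as the hood's. The fixed board, 6 mm thick, 165 wide, reaches 101 mm out in front of here. The stop strip, 8 mm wide, 6 high, lies on its front edge, inner face at x = -93 mm: the tray touches it with its centre at x = -58 mm. An open tool case's lid stands 110 mm high nearer the robot (x to 0.34 m).
- sash (a joint): How far the sash (clear pane in a metal frame, 165 mm long up the slope, 141 wide, 0.6 kg) is up its 45-degree slope, m: 0 = shut, 0.18 = upper stop. It moves along (0.707, 0, 0.707) of the hood. From below about 0.07 it falls shut by its weight; above about 0.10 friction in its guides holds it. Pushing it up or down takes under 7 N along the slope.
- sash_bar (a point): Centre of the sash's handle bar: round steel bar 14 mm thick, 100 mm long along the hood's y, standing 38 mm out from the sash, 60 mm up from its lower edge, a post at each end. With the sash shut it lies at x = 16, z = 91 mm of the hood; it moves with the sash. Push it from the front and below to raise the sash, press on its top to lower it.
- tray_centre (a point): Centre, half-way up, of the shallow open tin tray, 71 (its x, short, about the hood's x) x 131 (its y) x 16 mm, 0.12 kg, on the board just inside the sash. Walls and floor 2 mm thick. A cross wall 14 mm high at y = -20 mm divides it; shut fingers fit behind its front wall (x = -35) in the larger part, y = -19 to +63. The small flat parts drawn in it are fixed and do not resist.
- cork_centre (a point): Centre of the cork sanding block, 50 x 90 x 28 mm, lying on the bench in front of the vice. Leave it.
- tape_centre (a point): Centre of the roll of tape, 68 mm across, 18 mm high, lying on the bench left of the board. Leave it.

How it is judged (in metres and radians):
On the way, in this order (a step that is already met when the one before it is completed fails the run):
1. the sash is up at least 85 mm, where it stays by itself (value of joint sash above 0.085 m), for 0.5 s.
2. the whole tray is out of the hood at the stop strip, the sash still up (value of joint sash above 0.08 m and x of tray_centre in the frame of hood between -0.064 and -0.048 m), for 0.3 s.
At the end, for the whole second after the job is handed in: The sash is shut (within 6 mm), and the tray lies flat on the board wholly in front of the hood, against the stop strip or not over 10 mm from it: its centre 48 to 64 mm in front of the line below the shut sash and within 30 mm of the board's centre line (value of joint sash below 0.006 m and x of tray_centre in the frame of hood between -0.064 and -0.048 m and y of tray_centre in the frame of hood between -0.03 and 0.03 m and angle between tray_centre's own z axis and vertical below 0.06 rad and height (world z) of tray_centre between 0.011 and 0.018 m and not (velocity of joint sash above 0.01 m/s)); the robot touches nothing.
It fails at once if the tray is lifted more than about 25 mm off the board (height (world z) of tray_centre above 0.04 m).
It fails at once if the tray is tipped by more than about 23 degrees (angle between tray_centre's own z axis and vertical above 0.4 rad).
It fails at once if the cork block is moved more than 20 mm (distance of cork_centre from where it was at the start of the episode above 0.02 m).
It fails at once if the roll of tape is moved more than 20 mm (distance of tape_centre from where it was at the start of the episode above 0.02 m).
It also fails if it takes over 53 s, if anything falls off the work surface, if the arm or the gripper's body presses on something with over 40 N, if the wrist force passes 120 N, or if a joint passes its speed limit or range.

## Working session

There is one attempt and no reset: what is moved stays moved. The work goes in short steps, Python scripts to look and compute and a tool call to move; the robot and the scene stay as the last step left them, time stands still between calls to the robot, and variables do not carry over. Pictures are saved under pics/ and viewed, and the job is handed in when it is done.

Besides the shell and the picture viewer there is one more tool, called after "Call:" as name(argument=value, ...), one argument or row to a line, values as JSON. play_rows: Moves the arm, as the interface text tells. Its arguments: {"type":"object","properties":{"moves":{"type":"array","items":{"type":"number"}}},"required":["moves"]}

```bash
ls; mkdir -p pics; python3 - <<'E'
from plant import bot
import cv2
o=bot.get_obs(); print(o)
for n in("scene","top"):
    c=bot.capture(n); cv2.imwrite(f"pics/{n}0.png",cv2.resize(c["color"][:,:,::-1],(800,600),interpolation=cv2.INTER_CUBIC))
    print(n,c["fx"],c["fy"],c["cx"],c["cy"],c["world_to_cam"])
E
```

```text
pics
{'time': 0.0, 'joint_positions': array([-1.29201574e+00,  3.42704772e-01,  1.52501689e+00, -4.75788269e-06,
        1.27538279e+00, -1.45966594e-01]), 'dq': array([-0.0004203 , -0.00097706,  0.00155978, -0.00037317,  0.00028491,
       -0.0013322 ]), 'tau': array([ 1.21108067e-03, -4.31244314e+01, -2.44221336e+01,  7.17716594e-02,
        5.58433158e-02, -1.21035473e-04]), 'tool_pos': array([ 216.27962424, -477.97480172,  248.05429431]), 'tcp_rot': array([-3.14009627e+00, -2.15388005e-04,  4.24748405e-01]), 'contact_force': array([-0.23642292,  0.09843218, -0.35064232]), 'moment': array([ 0.04603447, -0.01712592, -0.01076058]), 'grip_width': 92.10696802961398}
scene 437.06848408054134 437.06848408054134 259.92560544094715 192.16474747080156 [[-8.47923192e-01 -5.29831575e-01  1.74574672e-02  3.49824381e+02]
 [-3.00802380e-01  4.53754730e-01 -8.38823327e-01  2.76466762e+02]
 [ 4.36513676e-01 -7.16509000e-01 -5.44123757e-01  6.42078752e+02]
 [ 0.00000000e+00  0.00000000e+00  0.00000000e+00  1.00000000e+00]]
top 443.01273893211624 443.01273893211624 262.0598529695918 192.21815514111836 [[-2.09396129e-02 -9.99780239e-01 -1.00349954e-03 -1.01079470e+02]
 [-9.93941777e-01  2.09256298e-02 -1.07897460e-01  4.97617697e+02]
 [ 1.07894747e-01 -1.26191094e-03 -9.94161522e-01  9.04296598e+02]
 [ 0.00000000e+00  0.00000000e+00  0.00000000e+00  1.00000000e+00]]
```

View pics/scene0.png

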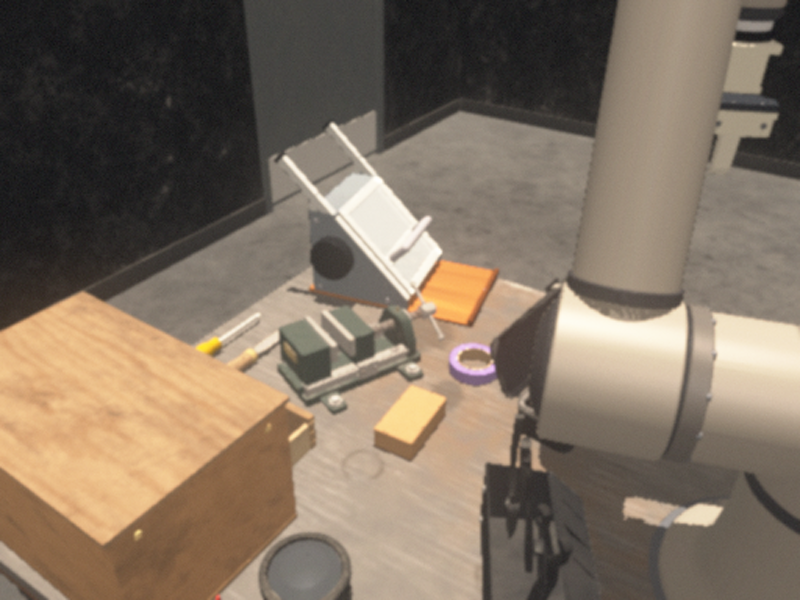

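View pics/top0.png

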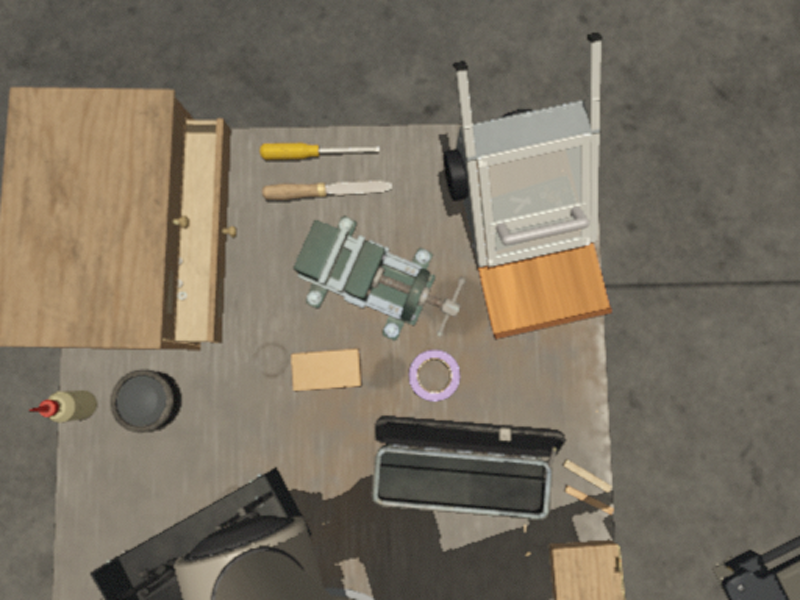

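```bash
cat > h.py <<'E'
import numpy as np, cv2
from scipy.spatial.transform import Rotation as Rn
def crop(c,x0,y0,w,h,s,name):
    cv2.imwrite(name,cv2.resize(c["color"][y0:y0+h,x0:x0+w,::-1],None,fx=s,fy=s,interpolation=cv2.INTER_CUBIC))
def ray(c,u,v):
    M=np.array(c["world_to_cam"]);R=M[:3,:3];t=M[:3,3]
    d=R.T@np.array([(u-c["cx"])/c["fx"],(v-c["cy"])/c["fy"],1]);return -R.T@t,d
def atz(c,u,v,z):
    o,d=ray(c,u,v);return o+d*(z-o[2])/d[2]
def proj(c,p):
    M=np.array(c["world_to_cam"]);q=M[:3,:3]@np.asarray(p,float)+M[:3,3]
    return np.array([c["fx"]*q[0]/q[2]+c["cx"],c["fy"]*q[1]/q[2]+c["cy"]])
E
python3 - <<'E'
from plant import bot
from h import *
c=bot.capture("top"); crop(c,280,10,125,215,5/2*1.1,"pics/t1.png")
crop(c,295,130,105,95,6,"pics/t2.png")
s=bot.capture("scene"); crop(s,165,70,165,145,4.5,"pics/s1.png")
print(ray(c,0,0)[0],ray(s,0,0)[0])
E
```

```text
[ 394.91760046 -110.32907855  952.60713423] [ 99.50990876 519.95510659 575.17002391]
```

View pics/t2.png

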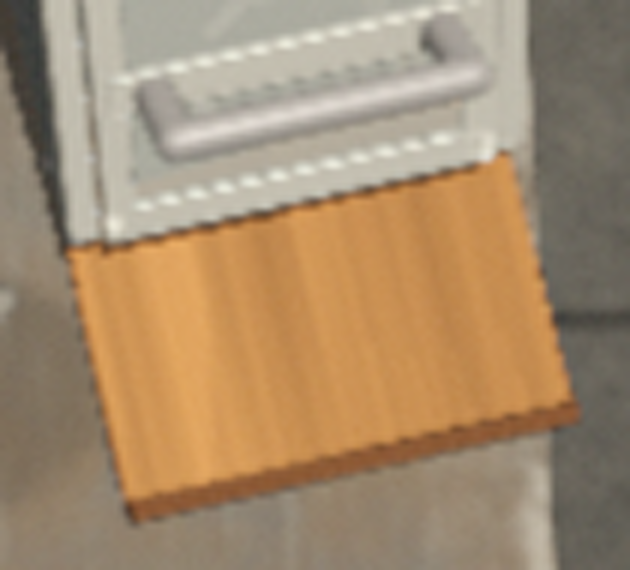

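View pics/s1.png

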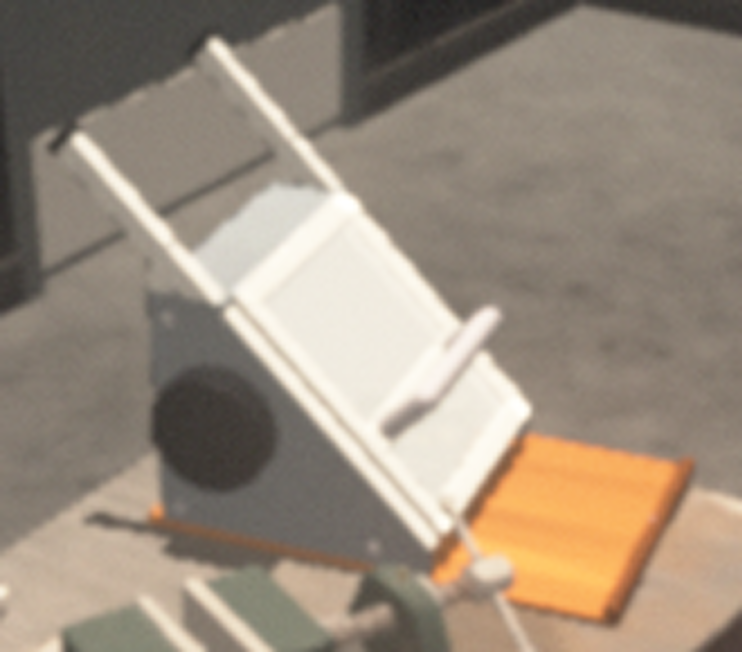

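View pics/t1.png

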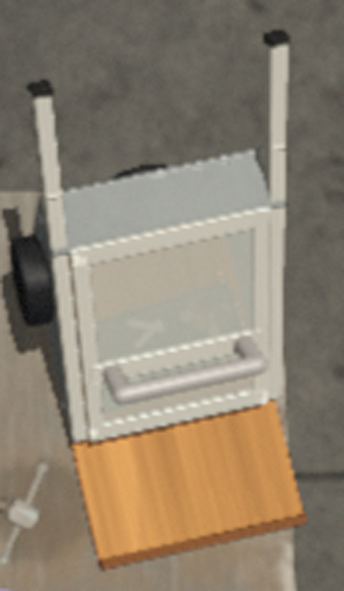

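```bash
cat > fit.py <<'E'
from plant import bot
from h import *
from scipy.optimize import least_squares
c=bot.capture("top"); s=bot.capture("scene")
P=[((-93,82.5,12),(126,501)),((-93,-82.5,12),(574,404)),((16,50,91),(165,140)),((16,-50,91),(488,76)),((0,82.5,6),(72,248)),((0,-82.5,6),(512,155))]
P=[(np.array(p),np.array([u/6+295,v/6+130])) for p,(u,v) in P]
def T(q,p):
    a=q[2];return np.array([q[0]+np.cos(a)*p[0]-np.sin(a)*p[1],q[1]+np.sin(a)*p[0]+np.cos(a)*p[1],p[2]])
f=lambda q:np.concatenate([proj(c,T(q,p))-u for p,u in P])
r=least_squares(f,[620,-280,-0.2],loss="soft_l1")
print(r.x,f(r.x).reshape(-1,2).round(2))
for p in [(16,50,91),(16,-50,91),(-93,82.5,12),(-93,-82.5,12),(0,82.5,22)]:
    u=proj(s,T(r.x,p)); print(p,T(r.x,p).round(1),((u-[165,70])*4.5).round())
print("tape",atz(c,435/1.5625,376/1.5625,9),"cork",atz(c,327/1.5625,369/1.5625,28))
E
python3 fit.py
```

```text
[ 5.56473119e+02 -2.88822774e+02  1.85711659e-01] [[-0.11 -0.33]
 [ 0.75 -0.04]
 [ 2.21  0.04]
 [-2.34  0.49]
 [-0.83 -0.1 ]
 [ 0.16 -0.06]]
(16, 50, 91) [ 563.  -236.7   91. ] [426. 400.]
(16, -50, 91) [ 581.4 -335.    91. ] [492. 320.]
(-93, 82.5, 12) [ 449.8 -224.9   12. ] [601. 607.]
(-93, -82.5, 12) [ 480.3 -387.1   12. ] [686. 456.]
(0, 82.5, 22) [ 541.2 -207.7   22. ] [430. 552.]
tape [ 393.49498562 -143.95661508    9.        ] cork [4.05778010e+02 3.17367492e-02 2.80000000e+01]
```

```bash
cat >> h.py <<'E'
H0=np.array([556.5,-288.8,0]);HA=0.1857
HR=Rn.from_euler("z",HA).as_matrix()
def sh(o,targets,yawoff=None):
    R=Rn.from_euler("xyz",o["tcp_rot"]).as_matrix();p=np.array(o["tool_pos"])
    print("hood tcp",(HR.T@(p-H0)).round(1),"yaw rel hood deg",np.degrees(o["tcp_rot"][2]-HA).round(2),"F hood",(HR.T@o["contact_force"]).round(1),"w",round(o["grip_width"],1),"t",o["time"],"J",np.round(o["joint_positions"],2))
    for t in targets:
        w=H0+HR@np.array(t,float); print(t,"world",w.round(0),"shift",(R.T@(w-p)).round(1))
E
python3 - <<'E'
from plant import bot
from h import *
sh(bot.get_obs(),[(-60,0,248),(-60,0,110),(-20,0,100)])
E
```

```text
hood tcp [-369.3 -123.4  248.5] yaw rel hood deg 13.7 F hood [0.7 0.8 0.5] w 91.4 t 0.3 J [-1.29  0.34  1.52  0.    1.28 -0.15]
(-60, 0, 248) world [ 498. -300.  248.] shift [329.7 -46.6   0.6]
(-60, 0, 110) world [ 498. -300.  110.] shift [329.7 -46.6 138.6]
(-20, 0, 100) world [ 537. -292.  100.] shift [368.5 -37.1 148.5]
```

Call:
play_rows(
  moves=[255,41,-6,0,7,255,82,-12,0,13.7,255,123,-18,0,13.7,255,164,-24,0,13.7,255,205,-30,0,13.7,255,246,-36,0,13.7,255,288,-41,0,13.7,255,329,-46,0,13.7],
)

```text
time: 0.97
tool_pos: [492.8, -302.9, 248.8]
tcp_rot: [3.141, -0.0, 0.186]
contact_force: [0.1, -1.2, 0.3]
grip_width: 42.8
```

```bash
python3 - <<'E'
from plant import bot
from h import *
sh(bot.get_obs(),[(-60,0,110),(-20,0,98)])
E
```

```text
hood tcp [-65.2  -2.1 248.8] yaw rel hood deg 0.0 F hood [-0.1 -1.2  0.3] w 42.8 t 0.9667 J [-0.68  0.44  1.37 -0.    1.33  0.7 ]
(-60, 0, 110) world [ 498. -300.  110.] shift [  5.2  -2.2 138.8]
(-20, 0, 98) world [ 537. -292.   98.] shift [ 45.2  -2.2 150.8]
```

Call:
play_rows(
  moves=[255,0,0,40,0,255,0,0,80,0,255,0,0,120,0,255,0,0,150,0,255,20,0,150,0,255,38,0,150,0,255,38,0,150,0,255,38,0,150,0],
)

```text
time: 1.63
tool_pos: [529.1, -297.1, 98.3]
tcp_rot: [-3.141, 0.0, 0.187]
contact_force: [-0.1, -0.0, 0.5]
grip_width: 0.4
```

```bash
python3 - <<'E'
from plant import bot
from h import *
sh(bot.get_obs(),[(0,0,98)])
c=bot.capture("top"); crop(c,280,10,125,215,2.75,"pics/t3.png")
s=bot.capture("scene"); crop(s,165,30,165,165,3.6,"pics/s3.png")
a=cv2.imread("pics/t3.png");b=cv2.imread("pics/s3.png");h=590
cv2.imwrite("pics/b3.png",np.hstack([a[:h],b[:h][:a.shape[0]]]) if a.shape[0]==b.shape[0] else np.hstack([a[:590],cv2.copyMakeBorder(b[:590],0,max(0,590-b.shape[0]),0,0,0)]))
E
```

```text
hood tcp [-28.5  -3.1  98.3] yaw rel hood deg 0.07 F hood [-0.1 -0.   0.5] w 0.4 t 1.6333 J [-0.64  0.64  1.48 -0.    1.03  0.75]
(0, 0, 98) world [ 556. -289.   98.] shift [28.5 -3.1  0.3]
```

```bash
python3 -c "
import cv2;print(cv2.imread('pics/b3.png').shape)"
```

```text
(590, 938, 3)
```

View pics/s3.png

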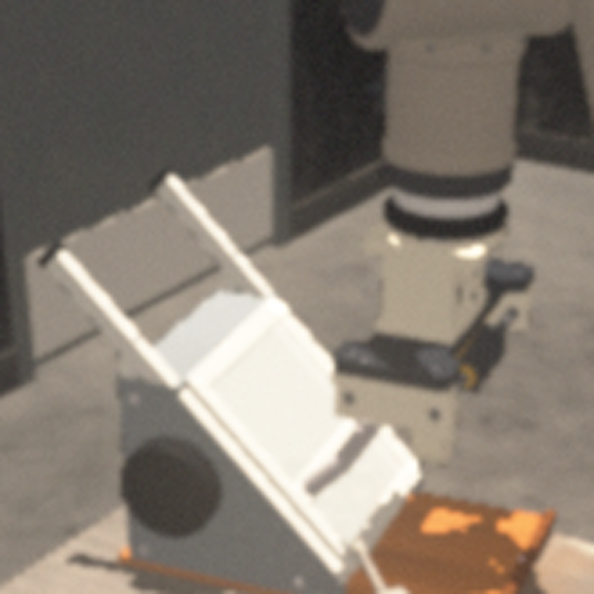

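```bash
python3 - <<'E'
from plant import bot
from h import *
s=bot.capture("scene")
for p in [(-28,19,76),(-28,-19,76),(-28,0,98),(-28,95,142),(-28,-95,142),(16,50,91),(16,-50,91)]:
    print(p,((proj(s,H0+HR@np.array(p,float))-[165,30])*3.6).round())
E
```

```text
(-28, 19, 76) [421. 476.]
(-28, -19, 76) [439. 451.]
(-28, 0, 98) [431. 434.]
(-28, 95, 142) [384. 436.]
(-28, -95, 142) [479. 318.]
(16, 50, 91) [341. 464.]
(16, -50, 91) [394. 400.]
```

View pics/t3.png

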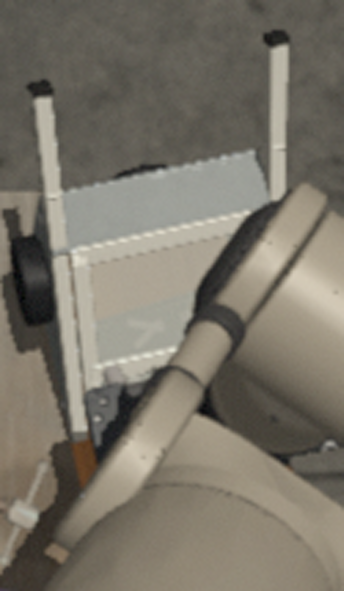

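Call:
play_rows(
  moves=[255,10,-2,0,0,255,18,-3,0,0,255,24,-3,0,0,255,29,-3,-1,0,255,34,-3,-5,0,255,39,-3,-10,0,255,44,-3,-15,0,255,49,-3,-20,0],
)

```text
time: 2.45
tool_pos: [573.6, -285.5, 118.3]
tcp_rot: [-3.139, 0.007, 0.186]
contact_force: [-11.7, -1.1, 3.1]
grip_width: 0.1
```

```bash
python3 - <<'E'
from plant import bot
from h import *
sh(bot.get_obs(),[(120,0,218)])
s=bot.capture("scene"); crop(s,165,30,165,165,3.6,"pics/s4.png")
E
```

```text
hood tcp [1.740e+01 1.000e-01 1.183e+02] yaw rel hood deg 0.01 F hood [-11.7   1.1   3.1] w 0.1 t 2.45 J [-0.58  0.67  1.34 -0.    1.14  0.81]
(120, 0, 218) world [ 674. -267.  218.] shift [ 1.019e+02 -1.000e-01 -1.005e+02]
```

View pics/s4.png

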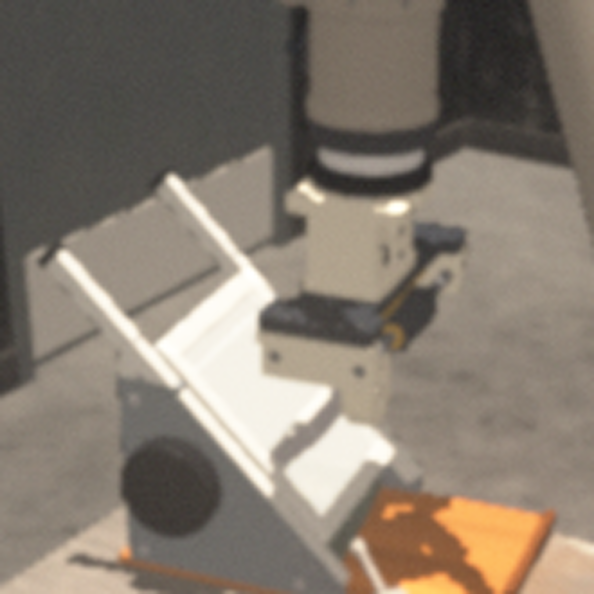

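Call:
play_rows(
  moves=[255,6,0,-6,0,255,13,0,-13,0,255,20,0,-20,0,255,27,0,-27,0,255,34,0,-34,0,255,41,0,-41,0,255,48,0,-48,0,255,55,0,-55,0],
)

```text
time: 3.17
tool_pos: [628.0, -274.6, 173.8]
tcp_rot: [-3.138, 0.007, 0.186]
contact_force: [-11.8, 1.4, 4.9]
grip_width: 0.6
```

```bash
python3 - <<'E'
from plant import bot
from h import *
sh(bot.get_obs(),[(118,0,218)])
E
```

```text
hood tcp [ 72.9   0.8 173.8] yaw rel hood deg 0.01 F hood [-11.3   3.6   4.9] w 0.6 t 3.1667 J [-0.52  0.7   1.12 -0.    1.33  0.86]
(118, 0, 218) world [ 672. -267.  218.] shift [ 44.7   0.6 -44.5]
```

Call:
play_rows(
  moves=[255,7,0,-7,0,255,14,0,-14,0,255,21,0,-21,0,255,28,0,-28,0,255,34,0,-34,0,255,39,0,-39,0,255,42,0,-42,0,255,43,0,-43,0],
)

```text
time: 3.83
tool_pos: [672.1, -266.5, 218.0]
tcp_rot: [-3.141, 0.002, 0.186]
contact_force: [-7.4, 2.1, 5.5]
grip_width: 0.4
```

Call:
play_rows(
  moves=[255,0,0,0,0,255,0,0,0,0,255,-3,0,0,0,255,-15,0,0,0,255,-40,0,0,0,255,-75,0,0,0,255,-110,0,0,0,255,-145,0,0,0],
)

```text
time: 4.5
tool_pos: [528.8, -293.9, 216.3]
tcp_rot: [3.141, -0.0, 0.186]
contact_force: [0.7, -0.9, 1.1]
grip_width: 0.4
```

```bash
python3 - <<'E'
from plant import bot
from h import *
sh(bot.get_obs(),[(118,0,218)])
s=bot.capture("scene"); crop(s,165,30,165,165,3.6,"pics/s5.png")
c=bot.capture("top"); crop(c,280,10,125,215,2.75,"pics/t5.png")
E
```

```text
hood tcp [-2.810e+01  1.000e-01  2.163e+02] yaw rel hood deg 0.04 F hood [ 0.6 -1.   1.1] w 0.4 t 4.5 J [-0.63  0.51  1.34  0.    1.29  0.75]
(118, 0, 218) world [ 672. -267.  218.] shift [146.1   0.2  -1.6]
```

View pics/s5.png

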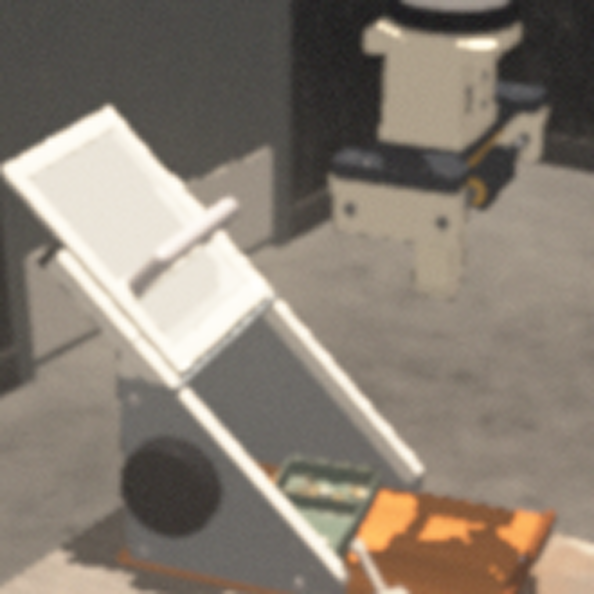

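View pics/t5.png

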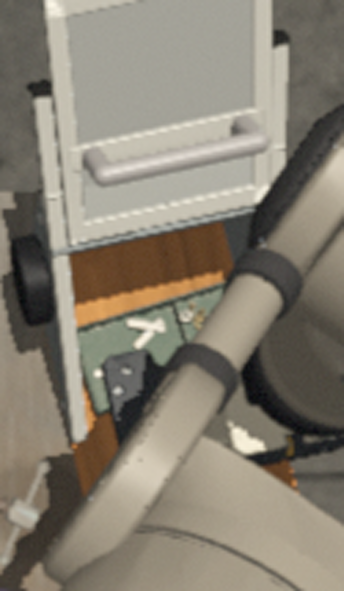

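```bash
python3 - <<'E'
from plant import bot
from h import *
c=bot.capture("top");s=bot.capture("scene")
crop(s,230,140,60,50,12,"pics/s6.png");crop(c,300,100,70,60,10,"pics/t6.png")
E
```

```text
(no output)
```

View pics/s6.png

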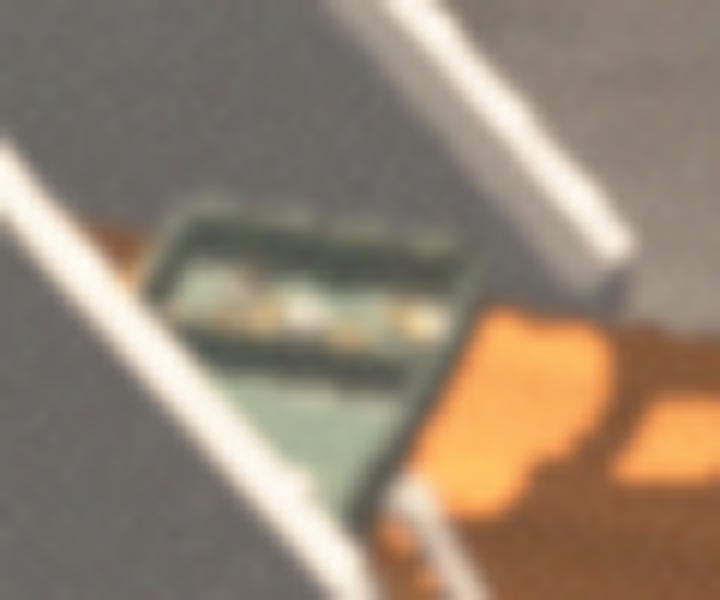

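View pics/t6.png

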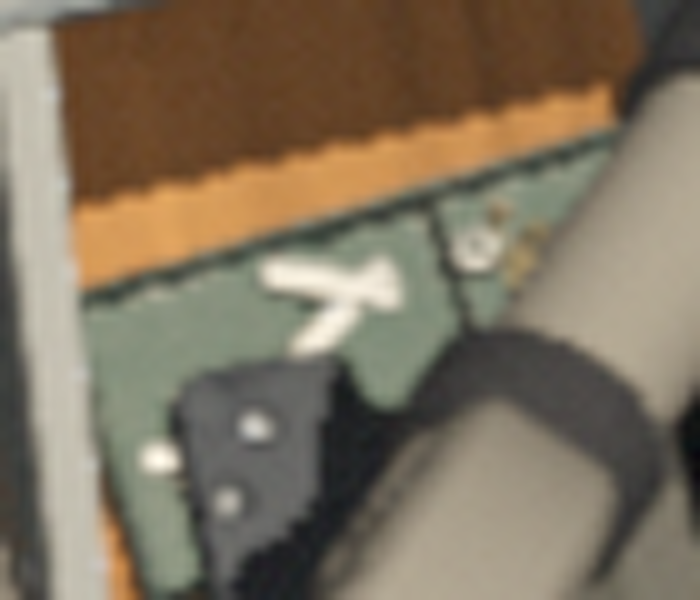

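```bash
python3 - <<'E'
from plant import bot
from h import *
c=bot.capture("top");s=bot.capture("scene")
g=lambda p:(HR.T@(p-H0)).round(1)
for u,v in [(485,258),(430,390),(380,495),(190,200)]: print("sc",g(atz(s,u/12+230,v/12+140,22)))
for u,v in [(85,293),(430,195),(610,132),(95,330),(150,600),(432,205),(470,325)]: print("top",g(atz(c,u/10+300,v/10+100,22)))
E
```

```text
sc [ 30.2 -66.3  22. ]
sc [21.1 -8.5 22. ]
sc [15.6 34.6 22. ]
sc [ 99.4 -65.4  22. ]
top [85.6 60.  22. ]
top [ 91.4 -17.2  22. ]
top [ 97.  -58.3  22. ]
top [77.3 59.7 22. ]
top [17.6 60.9 22. ]
top [ 89.2 -17.2  22. ]
top [ 61.9 -19.2  22. ]
```

Call:
play_rows(
  moves=[89,0,0,0,-7,89,0,0,0,-14,89,0,0,0,-21,89,0,0,0,-28,89,0,0,0,-35,89,0,0,0,-42,89,0,0,0,-49,89,0,0,0,-56],
)

```text
time: 5.47
tool_pos: [531.6, -293.7, 216.4]
tcp_rot: [3.141, -0.0, 1.171]
contact_force: [-0.1, -0.7, 0.6]
grip_width: 49.1
```

Call:
play_rows(
  moves=[89,0,0,0,-7,89,0,0,0,-14,89,0,0,0,-21,89,0,0,0,-28,89,0,0,0,-34,89,0,0,0,-34,89,0,0,0,-34],
)

```text
time: 6.05
tool_pos: [531.1, -293.8, 216.4]
tcp_rot: [3.141, 0.0, 1.754]
contact_force: [0.2, 0.6, -0.3]
grip_width: 59.6
```

```bash
python3 - <<'E'
from plant import bot
from h import *
sh(bot.get_obs(),[(-1,-6,90),(-1,-6,36)])
s=bot.capture("scene"); crop(s,165,30,165,165,3.6,"pics/s7.png")
c=bot.capture("top"); crop(c,280,10,125,215,2.75,"pics/t7.png")
E
```

```text
hood tcp [-2.590e+01 -2.000e-01  2.164e+02] yaw rel hood deg 89.88 F hood [ 0.3  0.5 -0.3] w 59.6 t 6.05 J [-0.63  0.52  1.34  0.    1.29 -0.82]
(-1, -6, 90) world [ 557. -295.   90.] shift [ -5.7  24.8 126.4]
(-1, -6, 36) world [ 557. -295.   36.] shift [ -5.7  24.8 180.4]
```

View pics/s7.png

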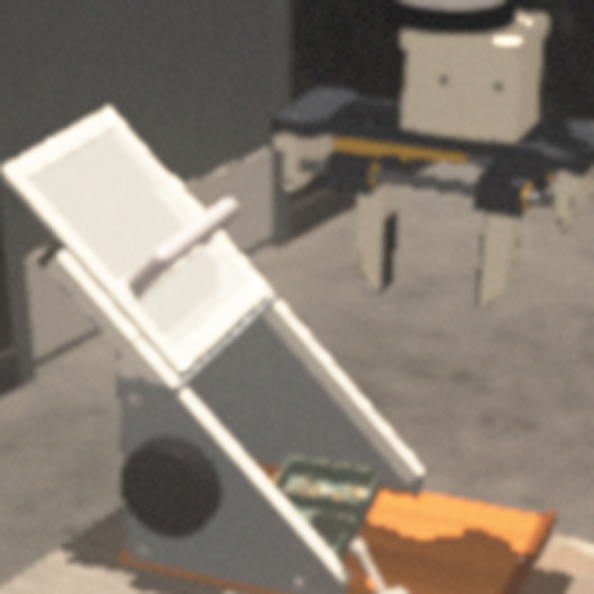

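View pics/t7.png

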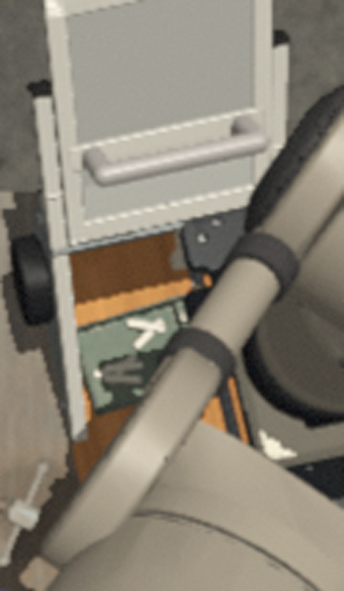

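Call:
play_rows(
  moves=[89,-6,25,30,0,89,-6,25,65,0,89,-6,25,100,0,89,-6,25,130,0,89,-6,25,145,0,89,-6,25,150,0,89,-6,25,150,0,89,-6,25,150,0],
)

```text
time: 6.82
tool_pos: [556.5, -295.8, 67.7]
tcp_rot: [3.14, 0.001, 1.756]
contact_force: [0.1, -0.2, 0.1]
grip_width: 59.7
```

```bash
python3 - <<'E'
from plant import bot
from h import *
sh(bot.get_obs(),[(-1,-6,36)])
s=bot.capture("scene"); crop(s,210,110,90,80,8,"pics/s8.png")
c=bot.capture("top");g=lambda p:(HR.T@(p-H0)).round(1)
print(g(atz(c,98/2.75+280,415/2.75+10,22)))
for p in [(29,-6,44),(48,-6,44),(-31,-6,44)]: print(p,((proj(s,H0+HR@np.array(p,float))-[210,110])*8).round())
E
```

```text
hood tcp [-1.3 -6.8 67.7] yaw rel hood deg 89.96 F hood [ 0.1 -0.2  0.1] w 59.7 t 6.8167 J [-0.61  0.71  1.43 -0.    1.   -0.79]
(-1, -6, 36) world [ 557. -295.   36.] shift [ 0.9  0.3 31.7]
[15.4 60.  22. ]
(29, -6, 44) [422. 437.]
(48, -6, 44) [365. 426.]
(-31, -6, 44) [606. 475.]
```

View pics/s8.png

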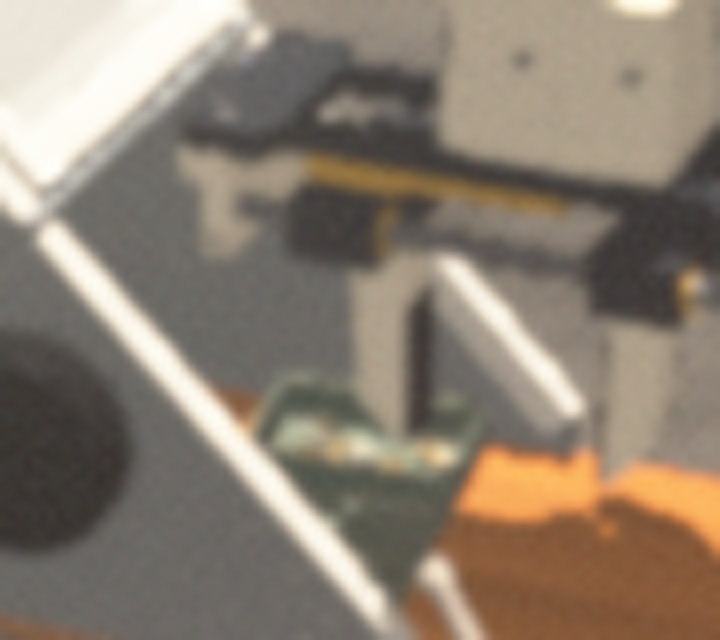

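Call:
play_rows(
  moves=[89,0,2,10,0,89,0,2,20,0,89,0,2,28,0,89,0,2,32,0,89,0,2,32,0,89,0,2,32,0],
)

```text
time: 7.42
tool_pos: [557.5, -294.9, 34.2]
tcp_rot: [-3.141, -0.001, 1.756]
contact_force: [-0.1, -0.2, 0.1]
grip_width: 59.7
```

```bash
python3 - <<'E'
from plant import bot
from h import *
sh(bot.get_obs(),[(-1,-6,36)])
s=bot.capture("scene"); crop(s,210,110,90,80,8,"pics/s9.png")
E
```

```text
hood tcp [-0.1 -6.2 34.2] yaw rel hood deg 90.0 F hood [-0.1 -0.1  0.1] w 59.7 t 7.4167 J [-0.61  0.76  1.45 -0.    0.94 -0.79]
(-1, -6, 36) world [ 557. -295.   36.] shift [ 0.2 -0.9 -1.8]
```

View pics/s9.png

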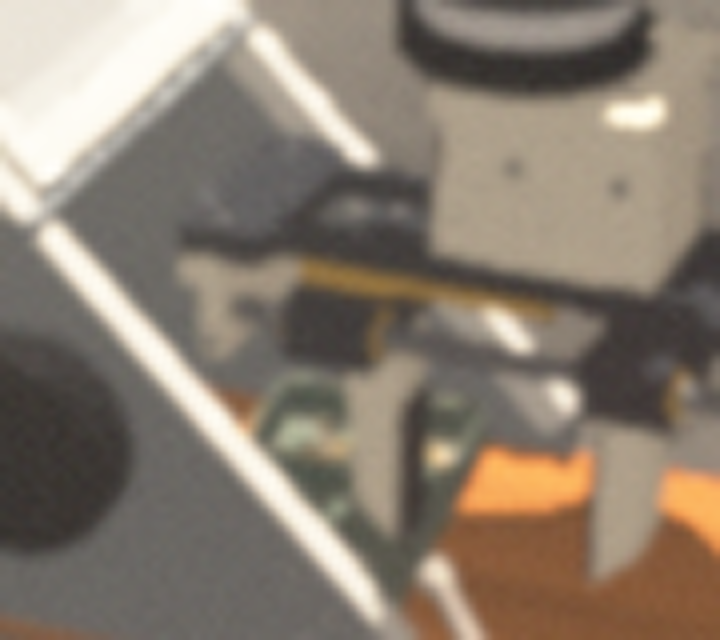

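Call:
play_rows(
  moves=[89,0,-2,-2,0,89,0,-6,-2,0,89,0,-12,-2,0,89,0,-18,-2,0,89,0,-24,-2,0,89,0,-31,-2,0,89,0,-37,-2,0,89,0,-41,-2,0],
)

```text
time: 8.13
tool_pos: [516.5, -302.8, 36.9]
tcp_rot: [-3.142, 0.0, 1.756]
contact_force: [1.5, 0.6, 1.2]
grip_width: 59.9
```

```bash
python3 - <<'E'
from plant import bot
from h import *
sh(bot.get_obs(),[(-1,-6,36)])
s=bot.capture("scene"); crop(s,210,110,90,80,8,"pics/s10.png")
c=bot.capture("top")
A=ray(c,296.4,179.1);B=ray(s,263.9,181.1)
M=np.stack([A[1],-B[1]],1);k=np.linalg.lstsq(M,B[0]-A[0],rcond=None)[0]
p1=A[0]+k[0]*A[1];p2=B[0]+k[1]*B[1];print(HR.T@(p1-H0),HR.T@(p2-H0))
E
```

```text
hood tcp [-41.9  -6.4  36.9] yaw rel hood deg 89.97 F hood [1.6 0.3 1.2] w 59.9 t 8.1333 J [-0.66  0.71  1.55 -0.    0.89 -0.84]
(-1, -6, 36) world [ 557. -295.   36.] shift [ 0.4 40.9  0.8]
[-20.82874468 114.05221249  75.85262884] [-19.41660603 114.48922519  75.97633448]
```

View pics/s10.png

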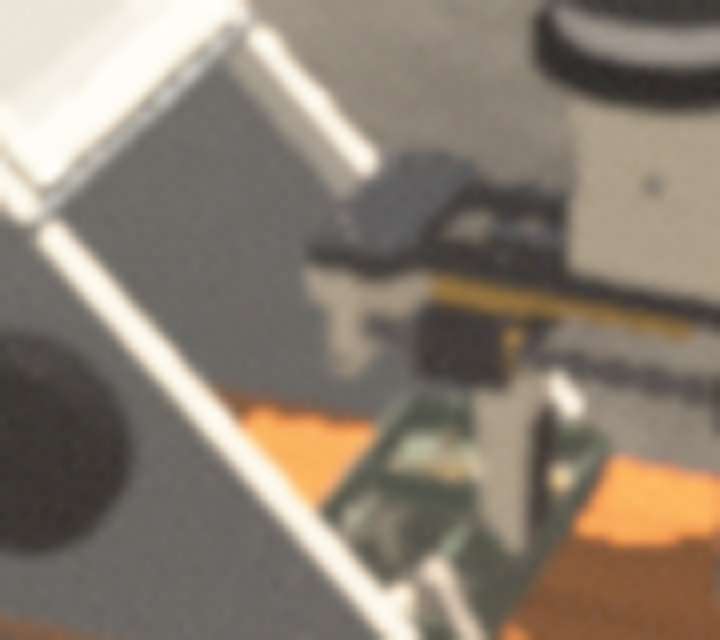

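Call:
play_rows(
  moves=[89,0,3,-20,0,89,0,3,-50,0,75,0,3,-80,7,75,0,3,-90,14,75,0,3,-90,21,75,0,3,-90,28,75,0,3,-90,35,75,0,3,-90,42],
)

```text
time: 8.9
tool_pos: [520.0, -301.8, 126.4]
tcp_rot: [-3.14, 0.0, 1.018]
contact_force: [-0.2, -0.6, 0.1]
grip_width: 65.1
```

Call:
play_rows(
  moves=[75,0,0,0,7,75,0,0,0,14,75,0,0,0,21,75,0,0,0,28,75,0,0,0,35,75,0,0,0,42,75,0,0,0,48,75,0,0,0,48],
)

```text
time: 9.57
tool_pos: [520.0, -301.9, 126.3]
tcp_rot: [-3.141, 0.001, 0.182]
contact_force: [0.9, 0.5, -0.6]
grip_width: 64.9
```

```bash
python3 - <<'E'
from plant import bot
from h import *
sh(bot.get_obs(),[(4,-6,80)])
s=bot.capture("scene"); crop(s,210,110,90,80,8,"pics/s11.png")
c=bot.capture("top"); crop(c,290,100,100,110,5.4,"pics/t11.png")
E
```

```text
hood tcp [-38.3  -6.1 126.3] yaw rel hood deg -0.21 F hood [ 1.   0.3 -0.6] w 64.9 t 9.5667 J [-0.65  0.6   1.47 -0.    1.08  0.74]
(4, -6, 80) world [ 562. -294.   80.] shift [42.3 -0.2 46.2]
```

View pics/s11.png

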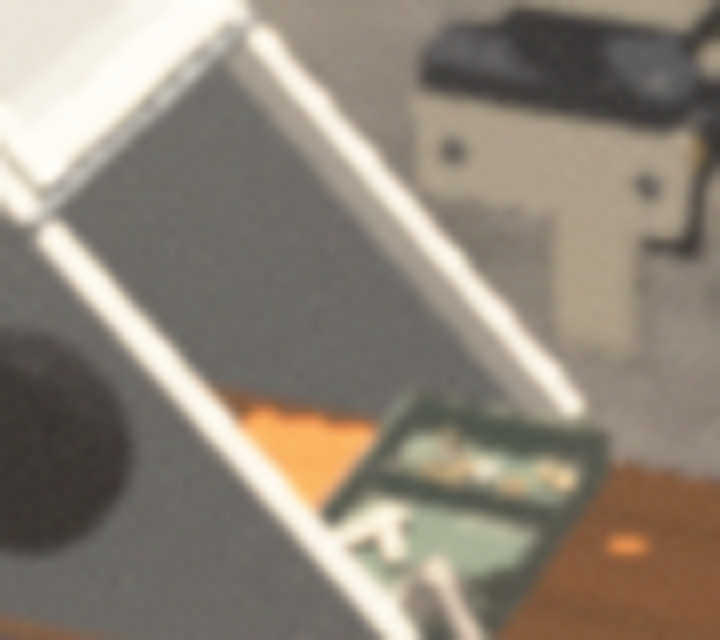

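View pics/t11.png

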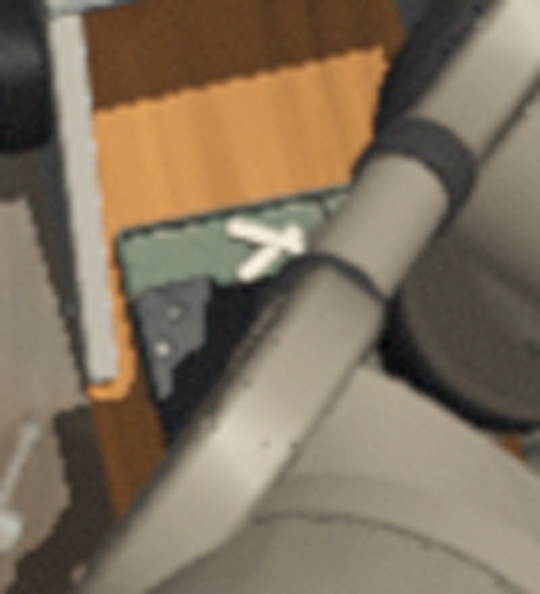

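```bash
python3 - <<'E'
from plant import bot
from h import *
c=bot.capture("top");s=bot.capture("scene")
g=lambda p:(HR.T@(p-H0)).round(1)
for u,v in [(607,432),(503,610),(405,392),(330,510),(552,520)]: print("sc",g(atz(s,u/8+210,v/8+110,22)))
for u,v in [(118,235),(325,198),(350,188),(165,440)]: print("top",g(atz(c,u/5.4+290,v/5.4+100,22)))
E
```

```text
sc [-11.3 -69.5  22. ]
sc [-17.1  45.3  22. ]
sc [ 58.6 -68.8  22. ]
sc [52.4 11.5 22. ]
sc [-13.3  -9.9  22. ]
top [53.8 59.7 22. ]
top [ 51.6 -23.8  22. ]
top [ 53.5 -34.5  22. ]
top [-29.9  59.5  22. ]
```

Call:
play_rows(
  moves=[75,20,0,10,0,75,40,0,25,0,75,44,0,40,0,75,44,0,55,0,75,44,0,70,0,75,44,0,80,0,75,44,0,88,0,75,44,0,89,0],
)

```text
time: 10.43
tool_pos: [562.9, -293.5, 36.2]
tcp_rot: [-3.14, 0.002, 0.186]
contact_force: [-0.0, -0.2, 0.9]
grip_width: 65.0
```

```bash
python3 - <<'E'
from plant import bot
from h import *
sh(bot.get_obs(),[(-82,-6,37)])
s=bot.capture("scene"); crop(s,210,110,90,80,8,"pics/s12.png")
E
```

```text
hood tcp [ 5.4 -5.8 36.2] yaw rel hood deg 0.04 F hood [-0.1 -0.2  0.9] w 65.0 t 10.4333 J [-0.6   0.76  1.43 -0.    0.96  0.78]
(-82, -6, 37) world [ 477. -310.   37.] shift [-87.4   0.1  -0.7]
```

View pics/s12.png

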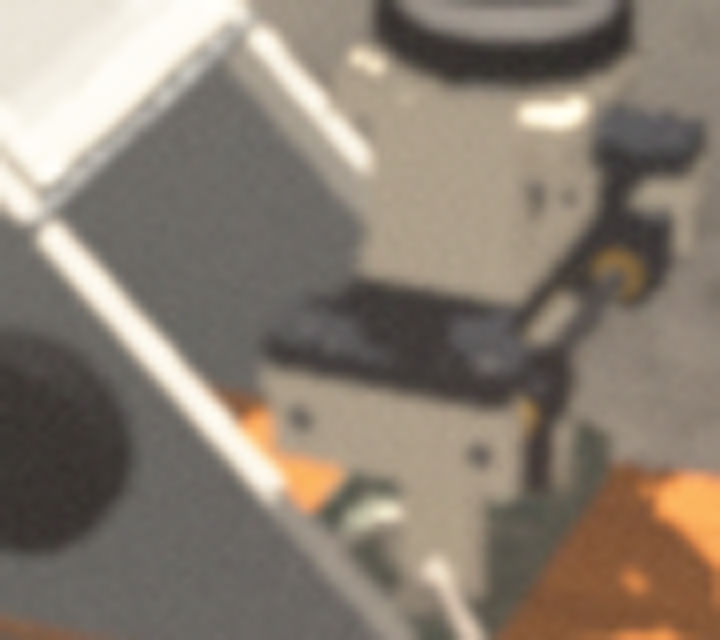

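Call:
play_rows(
  moves=[75,-4,0,0,0,75,-8,0,0,0,75,-13,0,0,0,75,-19,0,0,0,75,-25,0,0,0,75,-31,0,0,0,75,-37,0,0,0,75,-43,0,0,0],
)

```text
time: 11.15
tool_pos: [520.9, -302.1, 38.0]
tcp_rot: [3.141, -0.0, 0.186]
contact_force: [1.4, -0.0, 2.2]
grip_width: 64.9
```

Call:
play_rows(
  moves=[75,-6,0,0,0,75,-12,0,0,0,75,-18,0,0,0,75,-24,0,0,0,75,-30,0,0,0,75,-35,0,0,0,75,-39,0,0,0,75,-40,0,0,0],
)

```text
time: 11.82
tool_pos: [481.3, -309.3, 37.6]
tcp_rot: [-3.141, 0.0, 0.185]
contact_force: [2.0, 0.4, 1.5]
grip_width: 64.9
```

```bash
python3 - <<'E'
from plant import bot
from h import *
sh(bot.get_obs(),[(-82,-6,37)])
s=bot.capture("scene"); crop(s,230,120,90,80,8,"pics/s13.png")
E
```

```text
hood tcp [-77.7  -6.3  37.6] yaw rel hood deg -0.02 F hood [2.  0.  1.5] w 64.9 t 11.8167 J [-0.71  0.67  1.63 -0.    0.85  0.68]
(-82, -6, 37) world [ 477. -310.   37.] shift [-4.3 -0.3  0.6]
```

View pics/s13.png

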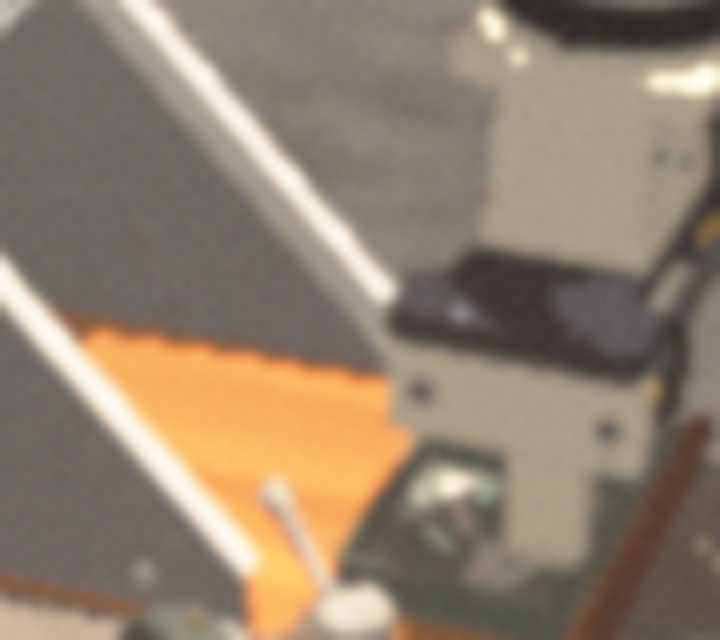

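Tray follows the fingers and lies nearly at the strip. I'll nudge it gently to contact, watching the force.

Call:
play_rows(
  moves=[75,-1,0,0,0,75,-2,0,0,0,75,-3,0,0,0,75,-3,0,0,0,75,-3,0,0,0],
)

```text
time: 12.28
tool_pos: [479.4, -309.6, 37.6]
tcp_rot: [3.142, -0.0, 0.186]
contact_force: [3.7, 2.0, -1.3]
grip_width: 64.9
```

```bash
python3 - <<'E'
from plant import bot
from h import *
sh(bot.get_obs(),[(-82,-6,37)])
E
```

```text
hood tcp [-79.6  -6.2  37.6] yaw rel hood deg 0.02 F hood [ 4.   1.3 -1.3] w 64.9 t 12.2833 J [-0.71  0.67  1.63  0.    0.84  0.68]
(-82, -6, 37) world [ 477. -310.   37.] shift [-2.4 -0.2  0.6]
```

Call:
play_rows(
  moves=[75,-1,0,0,0,75,-2,0,0,0,75,-2,0,0,0,75,-2,0,0,0],
)

```text
time: 12.62
tool_pos: [478.0, -309.9, 37.9]
tcp_rot: [3.141, -0.002, 0.186]
contact_force: [6.1, 2.5, -1.6]
grip_width: 65.1
```

```bash
python3 - <<'E'
from plant import bot
from h import *
sh(bot.get_obs(),[(-82,-6,37)])
E
```

```text
hood tcp [-81.1  -6.3  37.9] yaw rel hood deg 0.01 F hood [ 6.5  1.3 -1.6] w 65.1 t 12.6167 J [-0.71  0.66  1.64  0.    0.84  0.67]
(-82, -6, 37) world [ 477. -310.   37.] shift [-0.9 -0.3  0.9]
```

Call:
play_rows(
  moves=[75,4,0,0,0,75,5,0,0,0,75,5,0,-20,0,75,5,0,-50,0,255,5,0,-85,0,255,5,0,-125,0,255,5,0,-165,0,255,5,0,-205,0],
)

```text
time: 13.28
tool_pos: [481.2, -309.0, 244.5]
tcp_rot: [-3.141, 0.001, 0.185]
contact_force: [0.9, -1.1, -0.4]
grip_width: 42.6
```

Call:
play_rows(
  moves=[255,0,0,-20,0,255,0,0,-35,0,255,0,-3,-35,0,255,30,-6,-35,0,255,40,-6,-35,0],
)

```text
time: 13.7
tool_pos: [521.3, -294.8, 276.7]
tcp_rot: [-3.14, 0.0, 0.186]
contact_force: [-0.7, -0.0, -0.3]
grip_width: 9.6
```

```bash
python3 - <<'E'
from plant import bot
from h import *
sh(bot.get_obs(),[(136,0,270)])
s=bot.capture("scene"); crop(s,230,120,90,80,8,"pics/s14.png");crop(s,150,20,180,180,3.3,"pics/s15.png")
c=bot.capture("top"); crop(c,280,80,130,150,4,"pics/t14.png")
E
```

```text
hood tcp [-35.7   0.6 276.7] yaw rel hood deg -0.0 F hood [-0.7  0.1 -0.3] w 9.6 t 13.7 J [-0.64  0.46  1.26  0.    1.42  0.74]
(136, 0, 270) world [ 690. -264.  270.] shift [171.7   0.6   6.6]
```

View pics/s14.png

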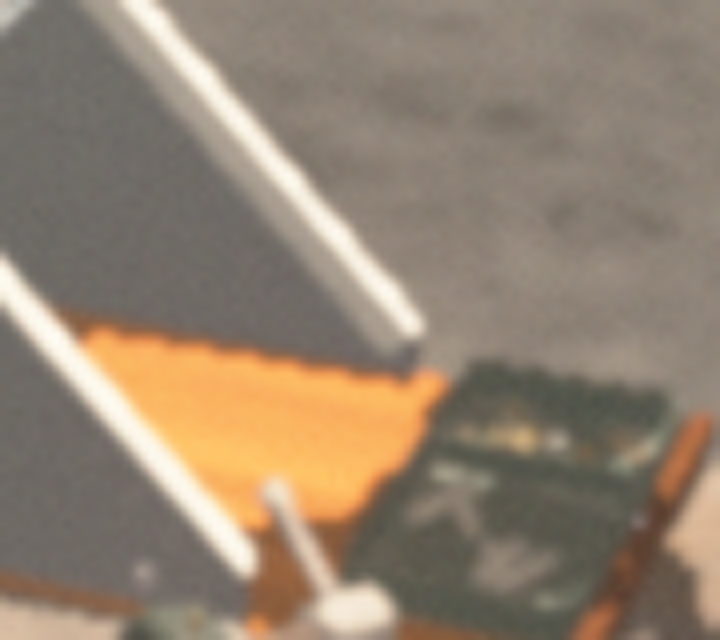

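View pics/s15.png

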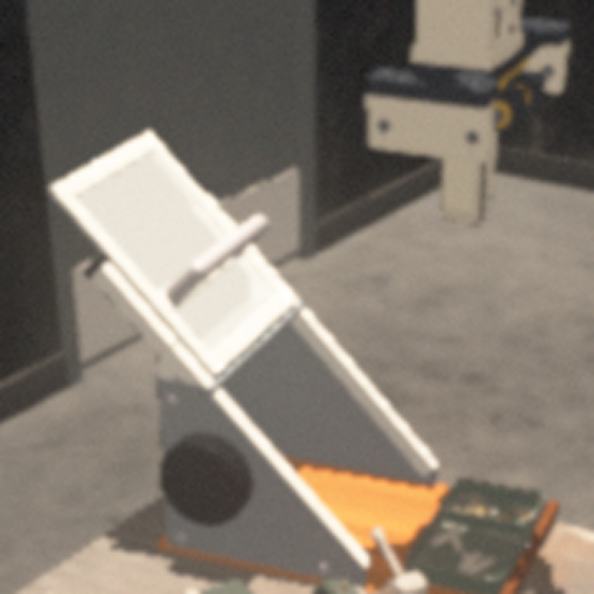

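View pics/t14.png

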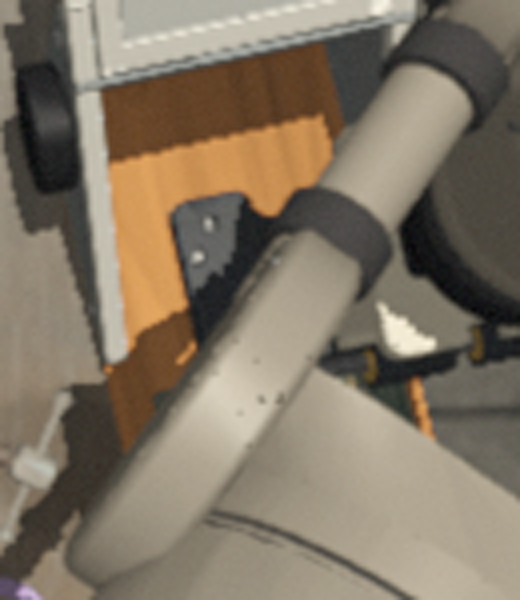

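```bash
python3 - <<'E'
from plant import bot
from h import *
s=bot.capture("scene")
g=lambda p:(HR.T@(p-H0)).round(1)
for u,v in [(675,395),(583,625),(470,362),(350,555)]: print("rim",g(atz(s,u/8+230,v/8+120,22)))
for S in (.155,.165,.175):
  for y in (50,-50): print(S,y,((proj(s,H0+HR@np.array((16+707*S,y,91+707*S)))-[150,20])*3.3).round())
E
```

```text
rim [-86.9 -71.5  22. ]
rim [-97.7  66.5  22. ]
rim [-20.2 -66.2  22. ]
rim [-23.7  57.5  22. ]
0.155 50 [215. 286.]
0.155 -50 [275. 239.]
0.165 50 [205. 275.]
0.165 -50 [266. 228.]
0.175 50 [195. 263.]
0.175 -50 [257. 217.]
```

Call:
play_rows(
  moves=[255,30,0,0,0,255,65,0,0,0,255,100,0,0,0,255,135,0,0,0,255,160,0,0,0,255,171,0,0,0,255,171,0,5,0,255,171,0,15,0],
)

```text
time: 14.52
tool_pos: [688.0, -264.9, 262.0]
tcp_rot: [3.141, 0.0, 0.186]
contact_force: [0.0, 0.5, -0.3]
grip_width: 0.4
```

```bash
python3 - <<'E'
from plant import bot
from h import *
sh(bot.get_obs(),[(136,0,241)])
s=bot.capture("scene"); crop(s,150,0,180,180,3.3,"pics/s16.png")
E
```

```text
hood tcp [133.6  -0.8 262. ] yaw rel hood deg 0.0 F hood [ 0.1  0.5 -0.3] w 0.4 t 14.5167 J [-0.47  0.77  0.76 -0.    1.62  0.91]
(136, 0, 241) world [ 690. -264.  241.] shift [ 2.4 -0.8 21. ]
```

View pics/s16.png

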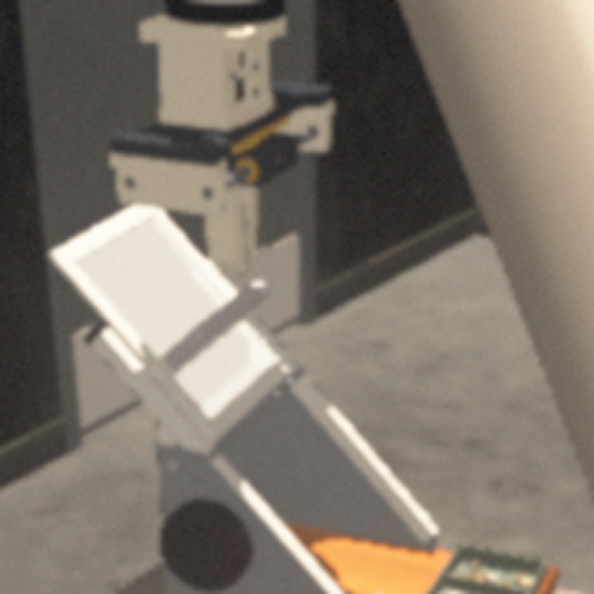

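```bash
python3 - <<'E'
from plant import bot
from h import *
s=bot.capture("scene")
for p in [(134,0,240),(134,19,240),(134,-19,240),(134,0,209),(134,50,209),(134,-50,209)]: print(p,((proj(s,H0+HR@np.array(p,float))-[150,0])*3.3).round())
crop(s,195,45,50,70,8,"pics/s17.png")
E
```

```text
(134, 0, 240) [234. 272.]
(134, 19, 240) [222. 280.]
(134, -19, 240) [245. 263.]
(134, 0, 209) [235. 314.]
(134, 50, 209) [203. 339.]
(134, -50, 209) [265. 292.]
```

View pics/s17.png

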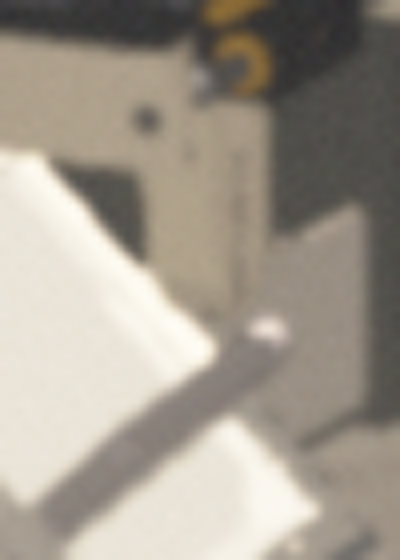

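Call:
play_rows(
  moves=[255,2,0,12,0,255,2,0,20,0,255,2,0,24,0,255,0,0,28,0,255,-4,0,33,0,255,-9,0,38,0,255,-14,0,43,0,255,-19,0,48,0],
)

```text
time: 15.28
tool_pos: [667.4, -269.0, 217.5]
tcp_rot: [3.14, 0.001, 0.184]
contact_force: [-8.6, 0.2, 11.7]
grip_width: 0.4
```

```bash
python3 - <<'E'
from plant import bot
from h import *
sh(bot.get_obs(),[(136,0,241)])
s=bot.capture("scene"); crop(s,150,0,180,180,3.3,"pics/s18.png")
E
```

```text
hood tcp [112.7  -1.  217.5] yaw rel hood deg -0.07 F hood [-8.4  1.8 11.7] w 0.4 t 15.2833 J [-0.49  0.74  0.92 -0.    1.48  0.9 ]
(136, 0, 241) world [ 690. -264.  241.] shift [ 23.3  -1.  -23.5]
```

View pics/s18.png

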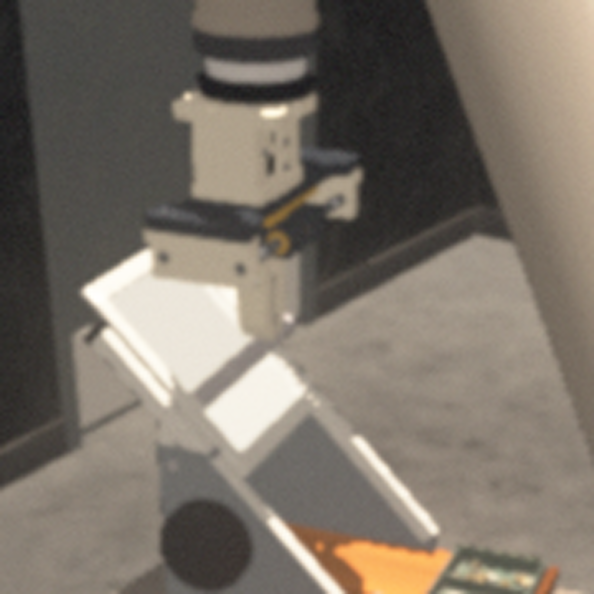

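Call:
play_rows(
  moves=[255,-5,0,5,0,255,-11,0,11,0,255,-18,0,18,0,255,-25,0,25,0,255,-32,0,32,0,255,-39,0,39,0,255,-45,0,45,0,255,-50,0,50,0],
)

```text
time: 16.0
tool_pos: [618.5, -278.6, 165.9]
tcp_rot: [3.14, 0.001, 0.184]
contact_force: [-2.6, -2.7, 3.7]
grip_width: 0.2
```

```bash
python3 - <<'E'
from plant import bot
from h import *
sh(bot.get_obs(),[(16,0,122)])
s=bot.capture("scene"); crop(s,150,0,180,180,3.3,"pics/s19.png")
E
```

```text
hood tcp [ 62.8  -1.5 165.9] yaw rel hood deg -0.08 F hood [-3.  -2.2  3.7] w 0.2 t 16.0 J [-0.54  0.69  1.16 -0.    1.29  0.85]
(16, 0, 122) world [ 572. -286.  122.] shift [-46.8  -1.5  43.9]
```

View pics/s19.png

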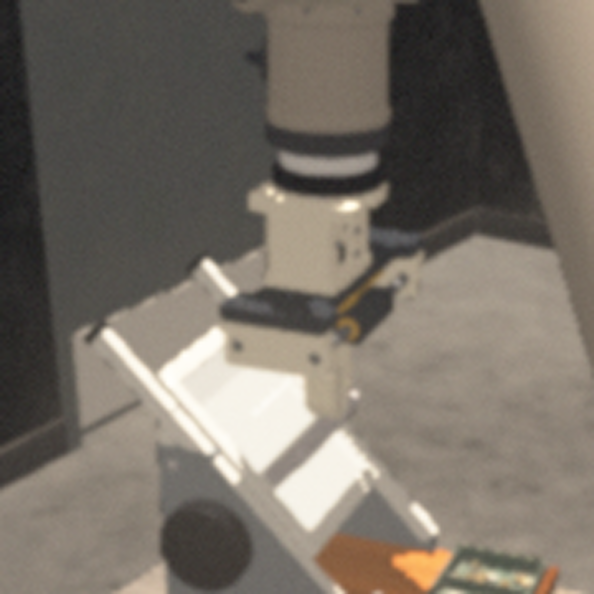

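Call:
play_rows(
  moves=[255,-6,0,6,0,255,-12,0,12,0,255,-18,0,18,0,255,-24,0,24,0,255,-30,0,30,0,255,-36,0,36,0,255,-41,0,41,0,255,-45,0,45,0],
)

```text
time: 16.72
tool_pos: [576.8, -285.2, 119.8]
tcp_rot: [3.141, -0.003, 0.185]
contact_force: [7.4, 9.9, 23.4]
grip_width: 0.6
```

```bash
python3 - <<'E'
from plant import bot
from h import *
sh(bot.get_obs(),[(16,0,120)])
s=bot.capture("scene"); crop(s,165,70,165,145,4.5,"pics/s20.png")
E
```

```text
hood tcp [ 20.7  -0.2 119.8] yaw rel hood deg -0.03 F hood [ 9.1  8.3 23.4] w 0.6 t 16.7167 J [-0.58  0.67  1.34  0.    1.13  0.81]
(16, 0, 120) world [ 572. -286.  120.] shift [-4.7 -0.2 -0.2]
```

View pics/s20.png

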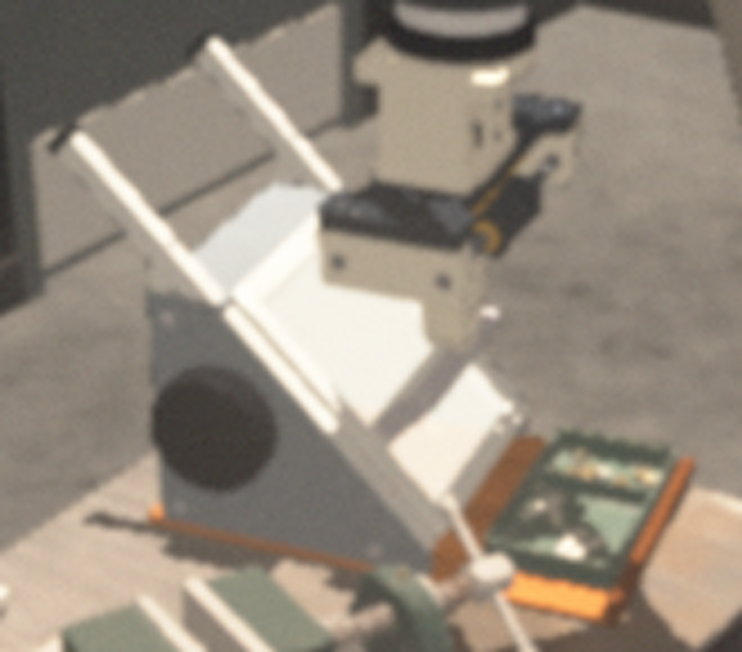

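Call:
play_rows(
  moves=[255,0,0,-3,0,255,0,0,-10,0,255,0,0,-35,0,255,0,0,-70,0,255,0,0,-110,0,255,-30,0,-140,0,255,-70,0,-150,0,255,-110,0,-150,0],
)

```text
time: 17.43
tool_pos: [468.3, -306.5, 273.5]
tcp_rot: [3.136, -0.004, 0.188]
contact_force: [-1.5, -1.1, -0.2]
grip_width: 0.1
```

```bash
python3 - <<'E'
from plant import bot
from h import *
sh(bot.get_obs(),[(16,0,120)])
s=bot.capture("scene"); crop(s,165,70,165,145,4.5,"pics/s21.png")
c=bot.capture("top"); cv2.imwrite("pics/t21.png",cv2.resize(c["color"][:,:,::-1],(800,600)))
E
```

```text
hood tcp [-89.9  -1.1 273.5] yaw rel hood deg 0.11 F hood [-1.7 -0.8 -0.2] w 0.1 t 17.4333 J [-0.72  0.38  1.39 -0.    1.36  0.67]
(16, 0, 120) world [ 572. -286.  120.] shift [105.3  -1.8 153.9]
```

View pics/s21.png

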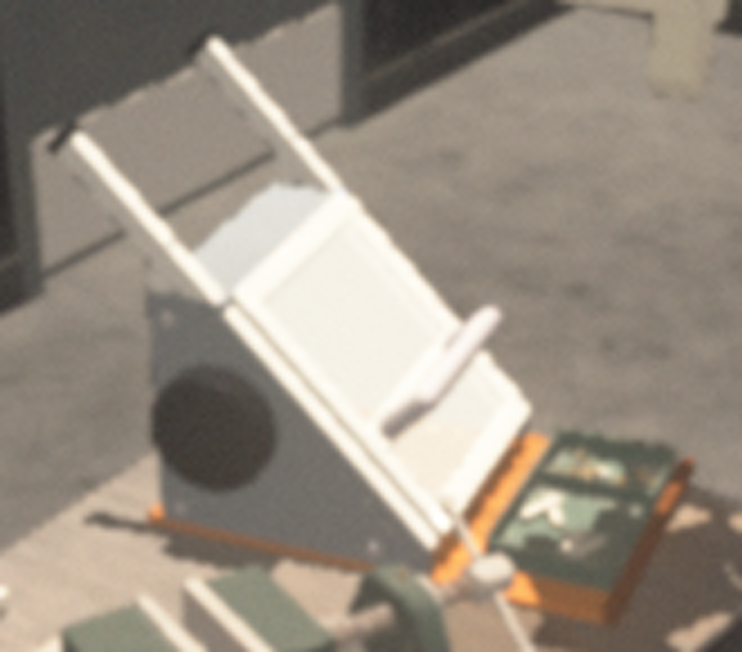

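View pics/t21.png

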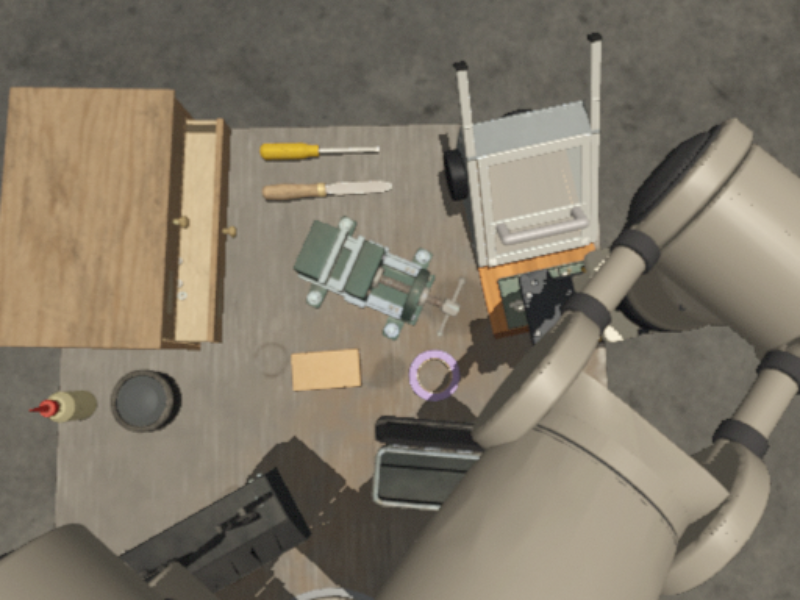

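Call:
play_rows(
  moves=[255,0,0,0,0,255,0,0,0,0,255,0,0,0,0,255,0,0,0,0],
)

```text
time: 17.87
tool_pos: [469.1, -305.5, 269.4]
tcp_rot: [-3.141, 0.0, 0.187]
contact_force: [0.1, -0.0, -0.0]
grip_width: 0.2
```

```bash
python3 - <<'E'
from plant import bot
from h import *
s=bot.capture("scene");g=lambda p:(HR.T@(p-H0)).round(1)
P=[g(atz(s,u/4.5+165,v/4.5+70,22)) for u,v in [(685,455),(608,588),(563,432),(492,542)]];print(P,np.mean(P,0))
print(bot.close_job())
E
```

```text
[array([-95.9, -65.9,  22. ]), array([-94.9,  78.9,  22. ]), array([-24.6, -63.8,  22. ]), array([-26.6,  61.4,  22. ])] [-60.5    2.65  22.  ]
the job is handed in; nothing more can be done
None
```

I handed the job in after about 18 s of robot time, with the sash shut again and the tray out against the stop strip. The hand-in gave no verdict.

- **Sash up:** I pushed the handle bar with shut fingers until the sash was up about 0.165 m. It stayed there by itself.
- **Tray out:** I dragged the tray out with one finger behind its front wall. I then put one finger on each side of the cross wall and pulled it square against the strip, reading about 6 N and the expected tool position at contact. I did not lift or tip it.
- **Sash down:** I pressed on top of the bar all the way down. The force rose to 23 N at the shut position, and I then moved the arm clear.

**Last checks:**
- **Sash:** in the final picture the sash and bar lie where they did at the start.
- **Tray:** two readings put its centre at x about -57 and -60 mm and y about -4 and +3 mm, both within the limits. The second pair was taken on blurred corners and is off by several mm. It looks flat and parallel to the strip.
- **Cork and tape:** they show at the same pixels as at the start.
- **Robot:** the force on the tool was zero.

No check failed. The scatter between the two tray readings is the only disagreement.

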